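# Hook the brass ring out from under the drying rack

## Task

A brass ring for a lacquer box has slid under the low lattice drying rack. Take the hooked tool, drag the ring with it completely out from under the rack towards you without touching the ring with your fingers while it is under there, put the tool back down on the bench (not in the tray), and lay the ring flat in the square wooden tray.

Things in the scene. Friction and masses are not known exactly. Their poses are not given: they have to be found in the camera images.
- ring: loose brass ring, 50 mm outside diameter, 34 mm hole right through, 14 mm high, about 90 g, flat on the bench under the front part of the rack, seen through the lattice. About 120 mm to its left or right lies a solid brass disc of the same outside size, not wanted. Origin: centre of the underside; z up.
- hook: loose tool, 120 g: wooden handle 24 mm wide, 34 high, from x=-65 to 45 mm, on its flat base; 8 mm steel rod runs on level, axis 22 mm up, to x=135 mm, there bends down into a prong, 8 mm thick, ending 2 mm above base level; drops into the ring's hole. Origin: under the handle where to grip across it; x to the prong, z up. A tool with half as long a rod, no prong, is 120 mm to one side: not wanted.
- rack: fixed low wooden lattice on four corner legs (18 mm), 440 mm wide (y), 250 deep (x), open underneath towards the robot. Lattice underside 62 mm, top 70 mm above the bench; openings about 55 x 90 mm, too small for an open gripper. Origin: middle of the front edge (nearest the robot) at bench height; x to the rear, so x > 0 is under the rack, x < 0 in front of it; z up.
- tray: fixed square wooden tray, 140 x 140 mm outside, 20 mm high, walls and floor 6 mm thick, open above, empty, on the bench to the robot's left. Origin: centre of the underside, on the bench; x and y along its sides, z up.
Things that resemble listed ones, but are neither listed nor needed, are in the scene too. Leave any pink look-alike of the hook alone.

How it is judged:
By the outcome, as a careful person would: the job done as asked, in the order asked, and still so for the second after the job is handed in, with the robot touching nothing.
It also fails if it takes over 61 s, if anything falls off the work surface, if the arm or the gripper's body presses on something with over 40 N, if the wrist force passes 120 N, or if a joint passes its speed limit or range.

## Robot

A 7-joint arm with a two-finger parallel gripper is mounted at the origin on the work surface. World frame = base frame: x ahead of the robot, y to its left, z up, the work surface at z = 0. Lengths are in mm, angles in rad, forces in N, time in s.
With the tool pointing down it reaches from about 350 to 775 mm from the base axis. Payload 3.1 kg.
Tool frame: the origin (TCP) lies midway between the tips of the shut fingers; the grasp point (between the pads) lies 19 mm behind it; z points along the fingers, y is the line along which they close (so a half turn about z gives the same grasp; the last joint's range is limited). The gripper opens to 85 mm and grips with 20 to 120 N. Pads are 22 mm wide; open, the fingers measure 114 mm over their backs; the gripper's body (76 mm by 85 mm) begins 54 mm behind the grasp point. The pads swing forward as they close: fully open they stand 13 mm farther back than shut.
Start: joints at [-1.221, 0.311, 0.014, 1.512, -0.004, 1.319, -0.027], TCP at [209.994, 508.35, 231.304] pointing down, gripper open.
Joint ranges: [-2.7, 2.7], [-0.3, 1.91], [-1.27, 1.3], [0.12, 2.57], [-1.44, 4.58], [0.2, 2.03], [-3.05, 3.05]. Speed limits (rad/s): [2.79, 2.79, 3.14, 3.14, 3.14, 3.14, 3.14].

## Interface

Orientations are given as a unit quaternion [x, y, z, w].
In Python, from plant import bot gives the robot as it stands.
- The arm moves only by the tool play_rows, never from a script. Its argument "plan" is a list of rows, each an object with "fingers": the closure, from 0 (fully open) to 1 (shut); "xyz": the shift along the tool's x, y, z in m, a list of three; "roll": the turn about the tool's z in rad. A call has 1 to 12 rows; each row is the pose to reach, as a shift and turn from the pose commanded when the call began, along the tool's axes at that moment; what a row does not reach only later rows make up. A row lasts 1/8 s, in which the tool goes at most 62.5 mm and 10.7 degrees, less where a joint would pass 70% of its speed; a pose out of reach is approached as far as the arm can. A call with a gripper value outside its range is refused whole. The fingers move at their own pace and stop on an object; the grip force is fixed at half the most. Time passes only in rows, so rows that repeat a pose let the fingers close. It gives the time, the measured TCP pose, the force, the opening and the grip force at its end, in the units of the state.
- bot.sense(): the state, without advancing time (a new reading comes with each control period).
- bot.capture(name): name is "scene" or "side" or "wrist"; returns (picture, depth): 384x512x3 uint8, red, green, blue; 384x512 float32, mm along the optical axis (not along the pixel's ray), 0 where there is no reading.
- bot.get_calibration(name): a dict with "fx", "fy", "cx", "cy" (pixels), "origin" and "rotation" of the camera in the world; the wrist camera has in their place "hand_eye" (4x4, takes a point from camera to tool coordinates, whose origin is the TCP and whose axes are the flange's). Camera axes: x right, y down, z forward; pixel columns grow to the right and rows downward; lengths in mm; the calibration is good to about 2 mm. A picture is of the moment at which its call begins: read the wrist's pose just before it. get_calibration takes no time and is no camera call.
- bot.sign_off(): hands the job in; it is judged then, once.
The state is a dict: "clock": time; "q": joint angles; "joint_vel": joint speeds; "joint_torque": joint torques, N m; "tool_pos": TCP position; "orientation": TCP orientation; "force": force on the tool from outside, world axes, zero at the start; "torque": the same for the moment, N m; "finger_gap": finger opening in mm; "grip_force": force on a finger pad.
Only numpy, scipy, OpenCV 4.12 (cv2) and the standard library are available. Lean on these libraries where they do the work, as an engineer would, in place of code of your own. Each camera call takes 0.05 s, during which the arm holds its last target. There are 200 camera calls.

## Working session

There is one attempt and no reset: what is moved stays moved. The work goes in short steps, Python scripts to look and compute and a tool call to move; the robot and the scene stay as the last step left them, time stands still between calls to the robot, and variables do not carry over. Pictures are saved under pics/ and viewed, at most 11 in all, crops included, and the job is handed in when it is done.

Besides the shell and the picture viewer there is one more tool, called by a JSON object that holds its "name" and its "arguments", one argument or row to a line. play_rows: Moves the arm, as the interface text tells. Its arguments: {"type":"object","properties":{"plan":{"type":"array"}},"required":["plan"]}

```bash
mkdir -p pics; cat > h.py <<'E'
import numpy as np, cv2
from scipy.spatial.transform import Rotation as R
from plant import bot
def grab(n):
    s=bot.sense(); im,d=bot.capture(n); c=bot.get_calibration(n)
    if 'hand_eye' in c:
        T=np.eye(4);T[:3,:3]=R.from_quat(s['orientation']).as_matrix();T[:3,3]=s['tool_pos']
        T=T@np.array(c['hand_eye'])
    else:
        T=np.eye(4);T[:3,:3]=np.array(c['rotation']);T[:3,3]=c['origin']
    np.savez('last_'+n,im=im,d=d,T=T,K=[c['fx'],c['fy'],c['cx'],c['cy']])
    return im,d
def load(n):
    z=np.load('last_'+n+'.npz');return z['im'],z['d'],z['T'],z['K']
def pt(n,u,v):  # depth point
    im,d,T,K=load(n);z=d[int(v),int(u)]
    return (T@[(u-K[2])/K[0]*z,(v-K[3])/K[1]*z,z,1])[:3].round(1)
def pz(n,u,v,h): # ray with plane z=h
    im,d,T,K=load(n);r=T[:3,:3]@[(u-K[2])/K[0],(v-K[3])/K[1],1];o=T[:3,3]
    return (o+r*(h-o[2])/r[2]).round(1)
def save(n,name,crop=None,k=1.5):
    im=load(n)[0]
    if crop: a,b,c,d=crop;im=im[b:d,a:c]
    cv2.imwrite('pics/'+name,cv2.resize(im[:,:,::-1],None,fx=k,fy=k,interpolation=cv2.INTER_CUBIC))
E
python3 - <<'E'
from h import *
for n in['scene','side']:
    grab(n);save(n,n+'1.png'); print(load(n)[2].round(2).tolist())
print(bot.sense())
E
```

```text
Traceback (most recent call last):
  File "h.py", line 10, in grab
    T=np.eye(4);T[:3,:3]=np.array(c['rotation']);T[:3,3]=c['origin']
                ~^^^^^^^
ValueError: could not broadcast input array from shape (4,) into shape (3,3)
```

```bash
sed -i "s/np.array(c\['rotation'\])/R.from_quat(c['rotation']).as_matrix()/" h.py
python3 - <<'E'
from h import *
for n in['scene','side']:
    grab(n);save(n,n+'1.png'); print(load(n)[2].round(2).tolist())
print(bot.sense())
E
```

```text
[[-0.79, 0.36, -0.5, 1008.24], [0.61, 0.46, -0.65, 742.19], [-0.0, -0.82, -0.58, 725.93], [0.0, 0.0, 0.0, 1.0]]
[[1.0, -0.04, 0.09, 327.78], [-0.09, -0.57, 0.82, -898.4], [0.02, -0.82, -0.57, 645.49], [0.0, 0.0, 0.0, 1.0]]
{'clock': 0.15, 'q': array([-1.22068793,  0.31150947,  0.01397788,  1.51265376, -0.00439817,
        1.31916582, -0.0272126 ]), 'joint_vel': array([ 3.71517903e-05, -1.79344372e-03, -1.73974812e-03, -4.42074516e-03,
       -3.46417102e-04,  1.11511323e-03, -4.83953127e-04]), 'joint_torque': array([ 7.12079018e-04, -3.80276012e+01,  1.46426191e-01, -2.30849844e+01,
        1.23737374e-02,  9.60656820e-03,  4.26604629e-05]), 'tool_pos': array([209.79973004, 507.84595522, 230.50252273]), 'orientation': array([ 1.94614308e-01,  9.80879475e-01, -8.42865338e-04, -1.30202499e-04]), 'force': array([ 0.05904664, -0.66521828, -0.76496026]), 'torque': array([-0.01270417,  0.02417288,  0.02816002]), 'grip_force': 0.0, 'finger_gap': 85.37545442883827}
```

View pics/scene1.png

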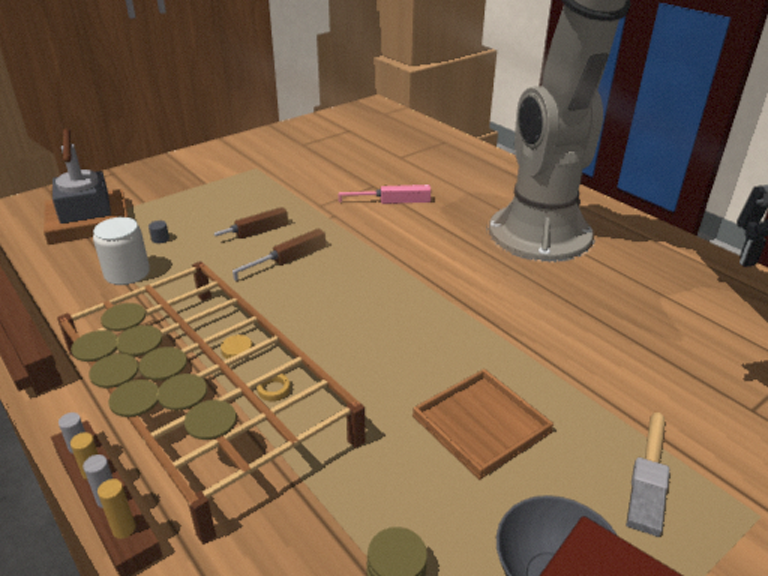

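View pics/side1.png

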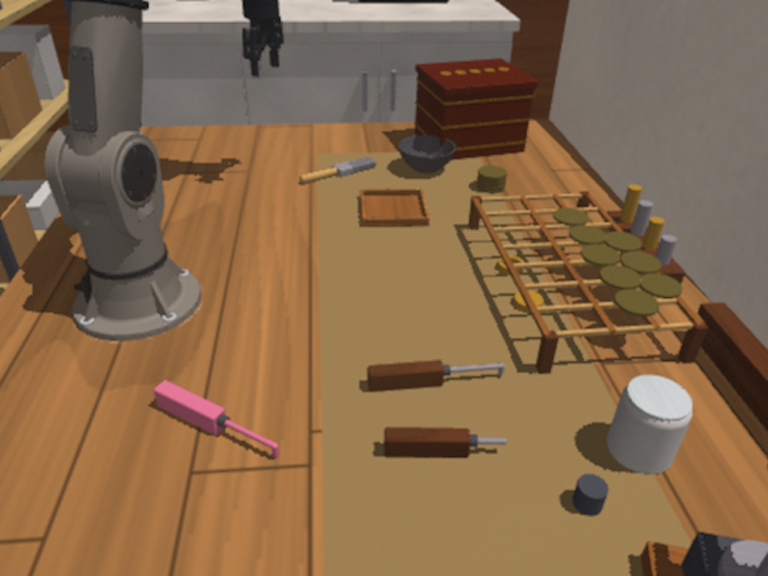

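The scene shows the long, pronged hook (handle 300,247; prong 236,275), with a short tool (262,222) and a pink one (405,194) as look-alikes. The ring (275,387) has a visible hole, and the disc (237,345) is solid. The tray is at (483,422). In the side view, the hook is at (405,375) with its prong at (502,370), and the ring is at (510,263).

```bash
python3 - <<'E'
from h import *
a=load('scene')[0][145:285,140:260];b=load('side')[0][120:280,230:370]
A=cv2.resize(a,None,fx=3.2,fy=3.2,interpolation=3);B=cv2.resize(b,None,fx=2.8,fy=2.8,interpolation=3)
cv2.imwrite('pics/crop1.png',np.hstack([A,B])[:,:,::-1] if A.shape[0]==B.shape[0] else np.hstack([A,cv2.resize(B,(392,A.shape[0]))])[:,:,::-1])
E
```

```text
(no output)
```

View pics/crop1.png

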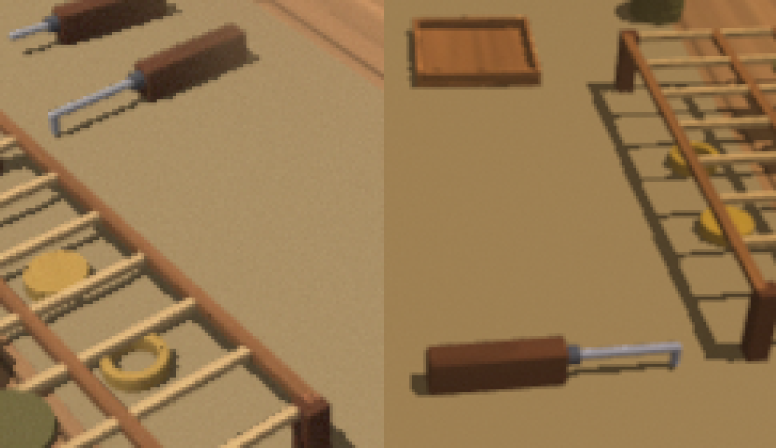

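```bash
python3 - <<'E'
from h import *
S=lambda x,y,h:pz('scene',140+x/3.2,145+y/3.2,h)
D=lambda x,y,h:pz('side',230+(x-384)/2.8,120+y/2.8,h)
print('ring',S(137,362,7),D(692,155,7),'disc',S(57,275,7),D(727,225,7))
print('rod',S(138,82,22),S(55,113,22),S(57,134,2));print(D(580,355,22),D(680,347,22),D(677,367,2))
print('handle top',[S(*p,34) for p in[(232,27),(246,40),(135,70),(148,80)]]);print([D(*p,34) for p in[(427,348),(563,338),(427,362),(565,352)]])
print('rack',S(313,403,70),S(329,403,70),D(628,33,70),D(745,290,70),D(772,288,70),D(620,33,70))
P=lambda x,y,h:pz('scene',x/1.5,y/1.5,h)
print('tray',[P(*p,20) for p in[(483,372),(552,425),(481,467),(414,411)]],[pz('side',x/1.5,y/1.5,20) for x,y in[(361,191),(424,191),(428,220),(360,220)]])
c,d,T,K=load('side');
print('depth',pt('side',270,248),pt('side',340,175),pt('scene',200,165))
E
```

```text
ring [670.7  64.4   7. ] [675.9  67.9   7. ] disc [669.8 -53.8   7. ] [676.9 -53.    7. ]
rod [ 492.7 -226.4   22. ] [ 574.7 -228.3   22. ] [ 576.7 -226.     2. ]
[ 502.4 -234.3   22. ] [ 583.7 -231.1   22. ] [ 583.5 -232.8    2. ]
handle top [array([ 384.1, -236.6,   34. ]), array([ 387. , -209.5,   34. ]), array([ 493.4, -228.3,   34. ]), array([ 492.9, -207.2,   34. ])]
[array([ 381.8, -230.4,   34. ]), array([ 489.3, -226.8,   34. ]), array([ 380.6, -246.1,   34. ]), array([ 488. , -242.9,   34. ])]
rack [632.7 222.6  70. ] [624.8 228.7  70. ] [636.1 218.9  70. ] [ 631.8 -221.6   70. ] [ 653.8 -220.8   70. ] [627.3 219.4  70. ]
tray [array([410.2, 243.2,  20. ]), array([411.8, 377.9,  20. ]), array([541.5, 369.1,  20. ]), array([545.3, 240.2,  20. ])] [array([411.3, 363.8,  20. ]), array([553. , 355.5,  20. ]), array([541.2, 221.6,  20. ]), array([400.3, 230.4,  20. ])]
depth [ 433.9 -245.3   33.3] [640.6 -29.7  72.6] [ 439.1 -220.9   22.7]
```

{"name": "play_rows", "arguments": {
  "plan": [
    {"fingers": 0,"xyz": [-0.32,-0.147,0.03],"roll": -0.391},
    {"fingers": 0,"xyz": [-0.32,-0.147,0.03],"roll": -0.391},
    {"fingers": 0,"xyz": [-0.32,-0.147,0.03],"roll": -0.391},
    {"fingers": 0,"xyz": [-0.32,-0.147,0.03],"roll": -0.391},
    {"fingers": 0,"xyz": [-0.32,-0.147,0.03],"roll": -0.391},
    {"fingers": 0,"xyz": [-0.501,-0.591,0.03],"roll": -0.391},
    {"fingers": 0,"xyz": [-0.501,-0.591,0.03],"roll": -0.391},
    {"fingers": 0,"xyz": [-0.501,-0.591,0.03],"roll": -0.391},
    {"fingers": 0,"xyz": [-0.501,-0.591,0.03],"roll": -0.391},
    {"fingers": 0,"xyz": [-0.501,-0.591,0.03],"roll": -0.391},
    {"fingers": 0,"xyz": [-0.501,-0.591,0.03],"roll": -0.391},
    {"fingers": 0,"xyz": [-0.501,-0.591,0.03],"roll": -0.391}
  ]
}}

```text
clock: 1.65
tool_pos: [442.3, -151.0, 202.0]
orientation: [0.0, 1.0, 0.0, 0.0]
force: [1.5, 0.5, 0.3]
finger_gap: 85.3
grip_force: 0.0
```

{"name": "play_rows", "arguments": {
  "plan": [
    {"fingers": 0,"xyz": [-0.005,-0.079,0.03],"roll": 0},
    {"fingers": 0,"xyz": [-0.005,-0.079,0.03],"roll": 0},
    {"fingers": 0,"xyz": [-0.005,-0.079,0.03],"roll": 0},
    {"fingers": 0,"xyz": [-0.005,-0.079,0.03],"roll": 0}
  ]
}}

```text
clock: 2.15
tool_pos: [447.8, -226.7, 172.0]
orientation: [-0.001, 1.0, 0.001, 0.0]
force: [0.7, 0.4, -1.0]
finger_gap: 85.7
grip_force: 0.0
```

```bash
python3 - <<'E'
from h import *
s=bot.sense();print(s['tool_pos'],s['orientation'],s['force'])
grab('wrist');save('wrist','w1.png')
E
```

```text
[ 447.84324688 -226.6572573   171.99522584] [-6.50253070e-04  9.99999543e-01  6.99578803e-04  2.82508843e-05] [ 0.65920171  0.35515992 -1.0028135 ]
```

View pics/w1.png

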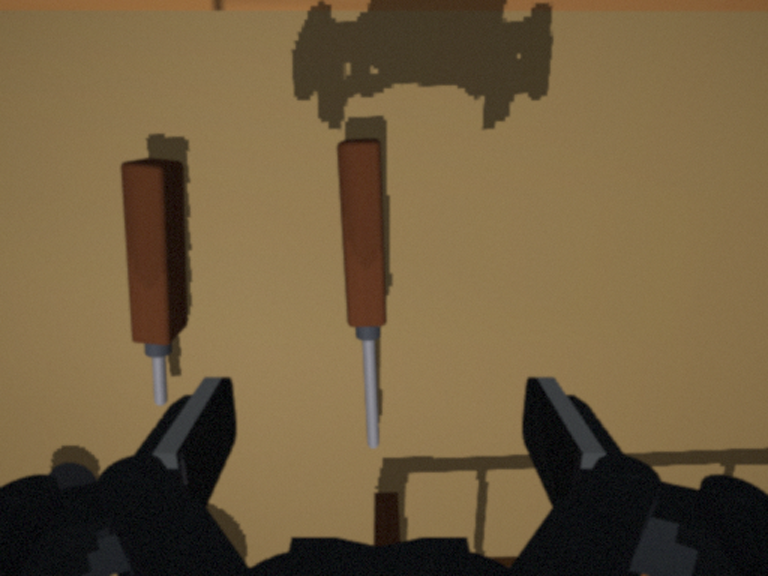

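The wrist view shows the hook between the fingers: handle from (360,142) to (366,325), rod end at (374,447). The short tool is to the left at x≈150.

```bash
python3 - <<'E'
from h import *
for u,v,h in[(358,142,34),(366,325,34),(368,340,22),(373,443,22)]: print(pz('wrist',u/1.5,v/1.5,h), pt('wrist',u/1.5,min(v,320)/1.5+2))
E
```

```text
[ 380.3 -236.    34. ] [ 381.8 -236.    35.2]
[ 487.6 -232.6   34. ] [ 486.  -232.5   34.5]
[ 503.1 -231.7   22. ] [ 485.8 -231.3   35.2]
[ 580.7 -228.8   22. ] [ 486.4 -228.3   33.8]
```

{"name": "play_rows", "arguments": {
  "plan": [
    {"fingers": 0,"xyz": [0.003,-0.007,0.05],"roll": -0.036},
    {"fingers": 0,"xyz": [0.003,-0.007,0.1],"roll": -0.036},
    {"fingers": 0,"xyz": [0.003,-0.007,0.14],"roll": -0.036},
    {"fingers": 0,"xyz": [0.003,-0.007,0.167],"roll": -0.036},
    {"fingers": 0,"xyz": [0.003,-0.007,0.167],"roll": -0.036},
    {"fingers": 1,"xyz": [0.003,-0.007,0.167],"roll": -0.036},
    {"fingers": 1,"xyz": [0.003,-0.007,0.167],"roll": -0.036},
    {"fingers": 1,"xyz": [0.003,-0.007,0.167],"roll": -0.036},
    {"fingers": 1,"xyz": [0.003,-0.007,0.167],"roll": -0.036},
    {"fingers": 1,"xyz": [0.003,-0.007,0.167],"roll": -0.036}
  ]
}}

```text
clock: 3.45
tool_pos: [445.4, -235.9, 6.0]
orientation: [-0.018, 1.0, -0.0, 0.001]
force: [-0.4, -0.1, 6.0]
finger_gap: 22.7
grip_force: 60.0
```

{"name": "play_rows", "arguments": {
  "plan": [
    {"fingers": 1,"xyz": [0,0,-0.04],"roll": 0},
    {"fingers": 1,"xyz": [0,0,-0.04],"roll": 0},
    {"fingers": 1,"xyz": [0.0,0.05,-0.04],"roll": 0.036},
    {"fingers": 1,"xyz": [-0.01,0.1,-0.04],"roll": 0.036},
    {"fingers": 1,"xyz": [-0.01,0.15,-0.04],"roll": 0.036},
    {"fingers": 1,"xyz": [-0.01,0.2,-0.04],"roll": 0.036},
    {"fingers": 1,"xyz": [-0.02,0.25,-0.04],"roll": 0.036},
    {"fingers": 1,"xyz": [-0.021,0.29,-0.03],"roll": 0.036},
    {"fingers": 1,"xyz": [-0.021,0.302,-0.02],"roll": 0.036},
    {"fingers": 1,"xyz": [-0.021,0.302,-0.02],"roll": 0.036},
    {"fingers": 1,"xyz": [-0.021,0.302,-0.02],"roll": 0.036}
  ]
}}

```text
clock: 4.82
tool_pos: [454.7, 64.9, 24.8]
orientation: [0.002, 1.0, -0.001, -0.0]
force: [0.2, 0.4, -0.6]
finger_gap: 23.0
grip_force: 59.3
```

```bash
python3 - <<'E'
from h import *
s=bot.sense();print(s['tool_pos'],s['orientation'],s['force'],s['finger_gap'])
for n in('wrist','side','scene'): grab(n)
a=cv2.resize(load('wrist')[0],(400,300));a=np.vstack([a,cv2.resize(load('scene')[0][180:330,100:300],(400,300))])
b=cv2.resize(load('side')[0][110:290,250:370],(400,600),interpolation=3)
cv2.imwrite('pics/c2.png',np.hstack([a,b])[:,:,::-1])
E
```

```text
[454.66021384  64.8921542   24.79266792] [ 1.91999586e-03  9.99997883e-01 -7.15887251e-04 -1.88340832e-04] [ 0.15924398  0.445246   -0.63168478] 23.04257749088273
```

View pics/c2.png

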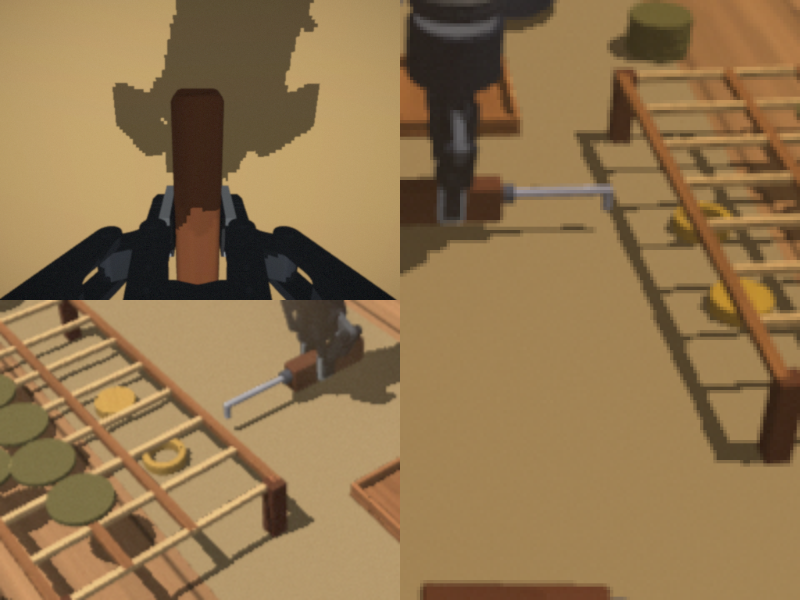

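The prong is level and in front of the rack: (608,208) in the side panel and (228,417) in the scene panel. The ring is beyond it at (703,222) and (166,456). I'll compare positions in both cameras.

```bash
python3 - <<'E'
from h import *
print('prong',pz('scene',214,238.5,21),pz('side',312.4,172.4,21),'ring',pz('scene',183,258,7),pz('side',340.9,176.6,7))
for n,(u0,v0,u1,v1) in dict(scene=(160,240,205,280),side=(325,160,365,195)).items():
    im,d,T,K=load(n);h=cv2.cvtColor(im,cv2.COLOR_RGB2HSV)
    P=[]
    for v in range(v0,v1):
        for u in range(u0,u1):
            p=pt(n,u,v)
            if d[v,u]>0 and 11<p[2]<20 and h[v,u,1]>140 : P.append(p)
    P=np.array(P);print(n,len(P), P.min(0) if len(P) else 0,P.max(0) if len(P) else 0)
    if len(P)>5:
        Q=P[:,:2];A=np.c_[2*Q,np.ones(len(Q))];s=np.linalg.lstsq(A,(Q**2).sum(1),rcond=None)[0];print('circ',s[:2],np.sqrt(s[2]+s[:2]@s[:2]))
E
```

```text
prong [586.1  66.3  21. ] [594.1  67.1  21. ] ring [670.2  64.3   7. ] [676.7  61.3   7. ]
scene 111 [648.7  51.3  11.1] [696.4  87.9  17.1]
circ [672.47617542  63.56403971] 20.853714609915897
side 64 [647.6 -38.8  11.9] [696.   85.1  18.8]
circ [686.76179598  21.17630138] 50.43204261807479
```

{"name": "play_rows", "arguments": {
  "plan": [
    {"fingers": 1,"xyz": [-0.03,-0.001,0],"roll": 0},
    {"fingers": 1,"xyz": [-0.06,-0.002,0],"roll": 0},
    {"fingers": 1,"xyz": [-0.083,-0.002,0],"roll": 0},
    {"fingers": 1,"xyz": [-0.083,-0.002,0],"roll": 0},
    {"fingers": 1,"xyz": [-0.083,-0.002,0.008],"roll": 0},
    {"fingers": 1,"xyz": [-0.083,-0.002,0.016],"roll": 0},
    {"fingers": 1,"xyz": [-0.083,-0.002,0.016],"roll": 0}
  ]
}}

```text
clock: 5.85
tool_pos: [535.9, 65.1, 7.8]
orientation: [0.0, 1.0, -0.0, -0.002]
force: [-0.2, -0.1, -0.6]
finger_gap: 22.9
grip_force: 59.3
```

```bash
python3 - <<'E'
from h import *
s=bot.sense();print(s['tool_pos'],s['orientation'],s['force'],s['finger_gap'])
for n in('side','scene'): grab(n)
a=cv2.resize(load('scene')[0][220:300,140:240],(400,320),interpolation=3)
b=cv2.resize(load('side')[0][140:204,300:380],(400,320),interpolation=3)
cv2.imwrite('pics/c3.png',np.hstack([a,b])[:,:,::-1])
E
```

```text
[535.86090212  65.14121821   7.7903891 ] [ 3.07561415e-04  9.99998655e-01 -9.16441418e-05 -1.60818358e-03] [-0.2191054  -0.13493906 -0.63793183] 22.905155974844345
```

View pics/c3.png

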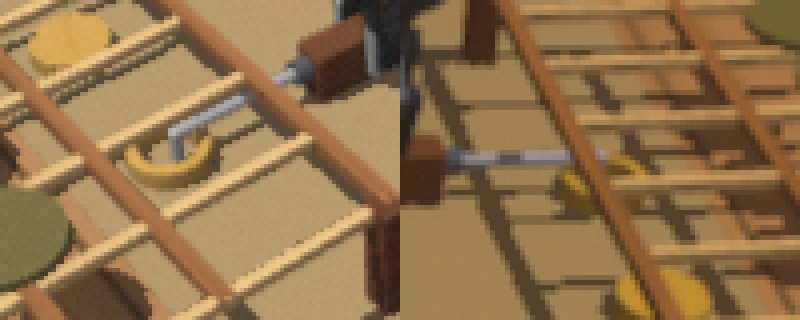

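The prong stands inside the ring's hole (175,150 in the left panel). I'll drag it out now.

{"name": "play_rows", "arguments": {
  "plan": [
    {"fingers": 1,"xyz": [0.006,0,0],"roll": 0},
    {"fingers": 1,"xyz": [0.014,0,0],"roll": 0},
    {"fingers": 1,"xyz": [0.028,0,0],"roll": 0},
    {"fingers": 1,"xyz": [0.044,0,0],"roll": 0},
    {"fingers": 1,"xyz": [0.06,0,0],"roll": 0},
    {"fingers": 1,"xyz": [0.076,0,0],"roll": 0},
    {"fingers": 1,"xyz": [0.092,0,0],"roll": 0},
    {"fingers": 1,"xyz": [0.108,0,0],"roll": 0},
    {"fingers": 1,"xyz": [0.124,0,0],"roll": 0},
    {"fingers": 1,"xyz": [0.138,0,0],"roll": 0},
    {"fingers": 1,"xyz": [0.146,0,0],"roll": 0},
    {"fingers": 1,"xyz": [0.15,0,0],"roll": 0}
  ]
}}

```text
clock: 7.45
tool_pos: [387.7, 65.3, 9.2]
orientation: [0.0, 1.0, 0.0, 0.0]
force: [0.9, 0.2, -0.8]
finger_gap: 23.0
grip_force: 59.3
```

```bash
python3 - <<'E'
from h import *
s=bot.sense();print(s['tool_pos'],s['orientation'],s['force'],s['finger_gap'])
for n in('side','scene'): grab(n)
a=cv2.resize(load('scene')[0][190:286,180:300],(400,320),interpolation=3)
b=cv2.resize(load('side')[0][120:216,250:370],(400,320),interpolation=3)
cv2.imwrite('pics/c4.png',np.hstack([a,b])[:,:,::-1])
E
```

```text
[387.67966313  65.30367821   9.15615249] [3.12254283e-04 9.99999864e-01 1.38198399e-04 3.95129209e-04] [ 0.88573676  0.19688305 -0.78240256] 22.962015087960108
```

View pics/c4.png

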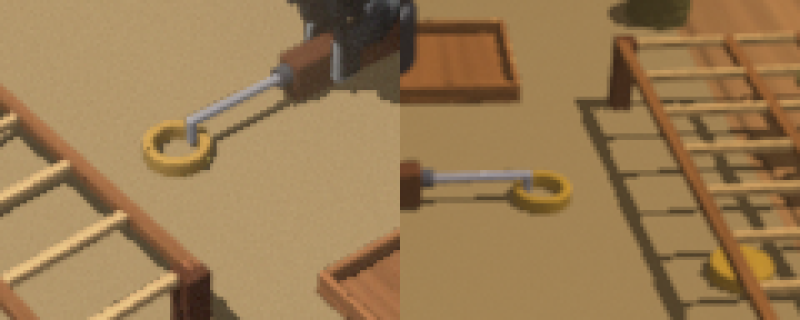

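The ring is well out in front of the rack. I'll lift the hook out and put it back on the bench on the right.

{"name": "play_rows", "arguments": {
  "plan": [
    {"fingers": 1,"xyz": [0,0,-0.025],"roll": 0},
    {"fingers": 1,"xyz": [0,0,-0.05],"roll": 0},
    {"fingers": 1,"xyz": [0,0,-0.05],"roll": 0},
    {"fingers": 1,"xyz": [-0.02,-0.05,-0.05],"roll": 0},
    {"fingers": 1,"xyz": [-0.04,-0.1,-0.05],"roll": 0},
    {"fingers": 1,"xyz": [-0.057,-0.15,-0.05],"roll": 0},
    {"fingers": 1,"xyz": [-0.057,-0.2,-0.05],"roll": 0},
    {"fingers": 1,"xyz": [-0.057,-0.25,-0.05],"roll": 0},
    {"fingers": 1,"xyz": [-0.057,-0.265,-0.05],"roll": 0},
    {"fingers": 1,"xyz": [-0.057,-0.265,-0.03],"roll": 0},
    {"fingers": 1,"xyz": [-0.057,-0.265,-0.01],"roll": 0},
    {"fingers": 1,"xyz": [-0.057,-0.265,-0.003],"roll": 0}
  ]
}}

```text
clock: 9.05
tool_pos: [443.0, -198.1, 9.8]
orientation: [-0.0, 1.0, 0.001, -0.002]
force: [0.0, 0.9, -0.7]
finger_gap: 23.1
grip_force: 59.4
```

{"name": "play_rows", "arguments": {
  "plan": [
    {"fingers": 1,"xyz": [0,0,0.003],"roll": 0},
    {"fingers": 1,"xyz": [0,0,0.006],"roll": 0},
    {"fingers": 1,"xyz": [0,0,0.006],"roll": 0}
  ]
}}

```text
clock: 9.43
tool_pos: [445.1, -199.9, 6.4]
orientation: [0.0, 1.0, -0.0, 0.001]
force: [0.6, 0.6, -0.9]
finger_gap: 23.1
grip_force: 59.5
```

{"name": "play_rows", "arguments": {
  "plan": [
    {"fingers": 1,"xyz": [0,0,0.001],"roll": 0},
    {"fingers": 1,"xyz": [0,0,0.001],"roll": 0},
    {"fingers": 0,"xyz": [0,0,0.001],"roll": 0},
    {"fingers": 0,"xyz": [0,0,0.001],"roll": 0},
    {"fingers": 0,"xyz": [0,0,0.001],"roll": 0},
    {"fingers": 0,"xyz": [0,0,0.001],"roll": 0},
    {"fingers": 0,"xyz": [0,0,-0.06],"roll": 0},
    {"fingers": 0,"xyz": [0,0,-0.12],"roll": 0},
    {"fingers": 0,"xyz": [0,0,-0.18],"roll": 0},
    {"fingers": 0,"xyz": [0,0,-0.18],"roll": 0}
  ]
}}

```text
clock: 10.68
tool_pos: [448.0, -201.9, 191.0]
orientation: [0.0, 1.0, -0.002, 0.006]
force: [0.6, -0.1, -0.6]
finger_gap: 85.7
grip_force: 0.0
```

```bash
python3 - <<'E'
from h import *
for n in('side','scene'):
    grab(n);im,d,T,K=load(n);h=cv2.cvtColor(im,cv2.COLOR_RGB2HSV)
    P=[]
    for v in range(100,300):
        for u in range(180,370):
            if d[v,u]>0 and h[v,u,1]>150 and im[v,u,0]>110:
                p=pt(n,u,v)
                if 9<p[2]<20 and 470<p[0]<610 and 0<p[1]<130: P.append(p)
    P=np.array(P);print(n,len(P),P.min(0),P.max(0),(P.min(0)+P.max(0))/2)
print(pz('scene',234,233,14))
a=cv2.resize(load('scene')[0][110:270,150:350],(400,320),interpolation=3)
b=cv2.resize(load('side')[0][110:302,180:420],(400,320),interpolation=3)
cv2.imwrite('pics/c5.png',np.hstack([a,b])[:,:,::-1])
E
```

```text
side 62 [524.1  41.5   9.4] [556.7  88.   19.2] [540.4   64.75  14.3 ]
scene 62 [511.5  48.2   9.2] [556.8  92.3  17. ] [534.15  70.25  13.1 ]
[533.2  72.7  14. ]
```

View pics/c5.png

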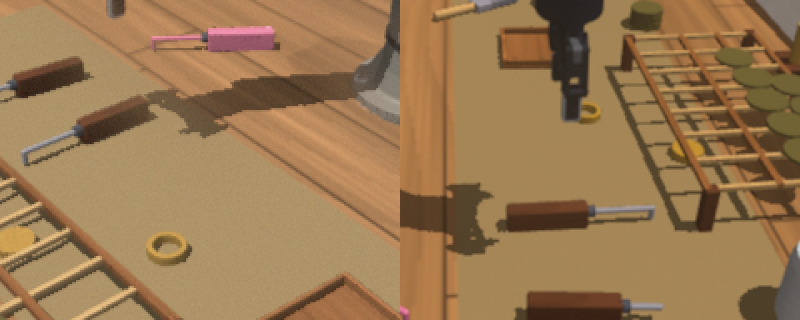

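The hook lies flat on the bench clear of everything, and the ring is alone near (167,248). I'll move above the ring.

{"name": "play_rows", "arguments": {
  "plan": [
    {"fingers": 0,"xyz": [-0.088,0.27,0.02],"roll": 0},
    {"fingers": 0,"xyz": [-0.088,0.27,0.02],"roll": 0},
    {"fingers": 0,"xyz": [-0.088,0.27,0.02],"roll": 0},
    {"fingers": 0,"xyz": [-0.088,0.27,0.02],"roll": 0},
    {"fingers": 0,"xyz": [-0.088,0.27,0.02],"roll": 0},
    {"fingers": 0,"xyz": [-0.088,0.27,0.02],"roll": 0},
    {"fingers": 0,"xyz": [-0.088,0.27,0.02],"roll": 0}
  ]
}}

```text
clock: 11.65
tool_pos: [531.4, 68.6, 164.2]
orientation: [0.001, 1.0, -0.001, -0.002]
force: [-0.2, -0.8, 0.4]
finger_gap: 85.6
grip_force: 0.0
```

```bash
python3 - <<'E'
from h import *
s=bot.sense();print(s['tool_pos'],s['orientation'])
grab('wrist')
im,d,T,K=load('wrist');h=cv2.cvtColor(im,cv2.COLOR_RGB2HSV)
m=((h[:,:,1]>155)&(im[:,:,0]>110)&(h[:,:,0]>17)&(h[:,:,0]<30)).astype(np.uint8)
k,l,st,c=cv2.connectedComponentsWithStats(cv2.morphologyEx(m,3,np.ones((5,5))))
for i in range(1,k):
    if st[i,4]>100: x,y,w,hh=st[i,:4];print(st[i],pz('wrist',x+w/2,y+hh/2,10),pz('wrist',x,y+hh/2,10),pz('wrist',x+w,y+hh/2,10),pt('wrist',x+w/2,y+3))
save('wrist','w2.png')
E
```

```text
[531.39629487  68.59895862 164.19209009] [ 0.00100302  0.99999721 -0.00104329 -0.00186615]
[ 223  148   54   51 1104] [534.2  67.6  10. ] [534.1  42.7  10. ] [534.3  92.6  10. ] [512.3  67.8  13.7]
```

View pics/w2.png

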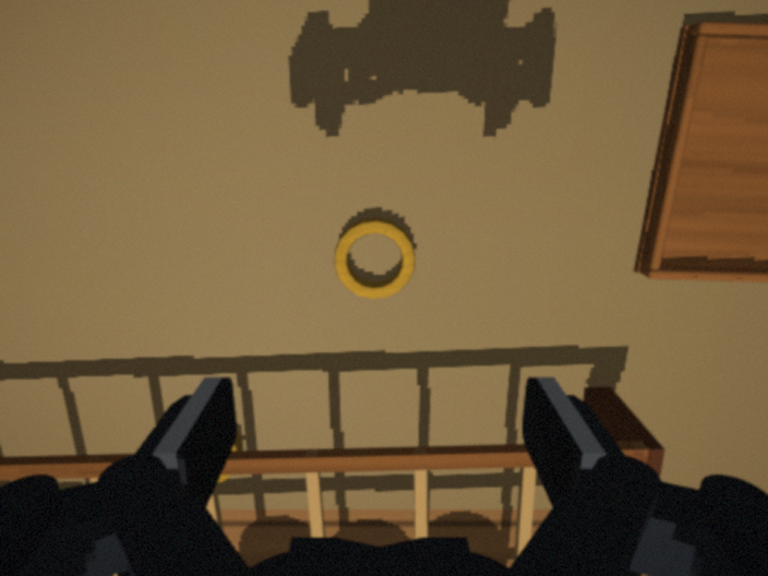

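The ring is centred at (375,260), at world (534,68), with a measured width of 50 mm. The tray is to the right of it.

{"name": "play_rows", "arguments": {
  "plan": [
    {"fingers": 0,"xyz": [-0.001,-0.001,0.05],"roll": 0},
    {"fingers": 0,"xyz": [-0.001,-0.001,0.1],"roll": 0},
    {"fingers": 0,"xyz": [-0.001,-0.001,0.12],"roll": 0},
    {"fingers": 0,"xyz": [-0.001,-0.001,0.12],"roll": 0},
    {"fingers": 0,"xyz": [-0.001,-0.001,0.12],"roll": 0}
  ]
}}

```text
clock: 12.32
tool_pos: [534.7, 68.0, 47.1]
orientation: [0.001, 1.0, -0.0, 0.001]
force: [-0.6, 0.0, 0.3]
finger_gap: 85.5
grip_force: 0.0
```

{"name": "play_rows", "arguments": {
  "plan": [
    {"fingers": 0,"xyz": [0,0,0.03],"roll": 0},
    {"fingers": 0,"xyz": [0,0,0.046],"roll": 0},
    {"fingers": 0,"xyz": [0,0,0.046],"roll": 0},
    {"fingers": 1,"xyz": [0,0,0.046],"roll": 0},
    {"fingers": 1,"xyz": [0,0,0.046],"roll": 0},
    {"fingers": 1,"xyz": [0,0,0.046],"roll": 0},
    {"fingers": 1,"xyz": [0,0,0.046],"roll": 0},
    {"fingers": 1,"xyz": [0,0,0.046],"roll": 0}
  ]
}}

```text
clock: 13.32
tool_pos: [535.0, 68.9, 1.7]
orientation: [0.0, 1.0, 0.0, 0.001]
force: [-1.3, -0.1, 5.9]
finger_gap: 47.4
grip_force: 60.9
```

{"name": "play_rows", "arguments": {
  "plan": [
    {"fingers": 1,"xyz": [0,0,-0.06],"roll": 0},
    {"fingers": 1,"xyz": [0,0,-0.12],"roll": 0},
    {"fingers": 1,"xyz": [0.02,0.05,-0.14],"roll": 0},
    {"fingers": 1,"xyz": [0.04,0.1,-0.14],"roll": 0},
    {"fingers": 1,"xyz": [0.058,0.15,-0.14],"roll": 0},
    {"fingers": 1,"xyz": [0.058,0.2,-0.14],"roll": 0},
    {"fingers": 1,"xyz": [0.058,0.232,-0.14],"roll": 0},
    {"fingers": 1,"xyz": [0.058,0.232,-0.14],"roll": 0},
    {"fingers": 1,"xyz": [0.058,0.232,-0.14],"roll": 0}
  ]
}}

```text
clock: 14.45
tool_pos: [476.1, 299.8, 140.0]
orientation: [0.001, 1.0, -0.001, 0.0]
force: [1.6, -0.2, -0.8]
finger_gap: 46.9
grip_force: 62.8
```

```bash
python3 - <<'E'
from h import *
s=bot.sense();print(s['tool_pos'],s['orientation'],s['finger_gap'])
grab('wrist');grab('scene');save('wrist','w3.png')
E
```

```text
[476.10762799 299.79768378 139.95773881] [ 8.55516898e-04  9.99999384e-01 -7.06977010e-04  2.92705206e-05] 46.90859127585861
```

View pics/w3.png

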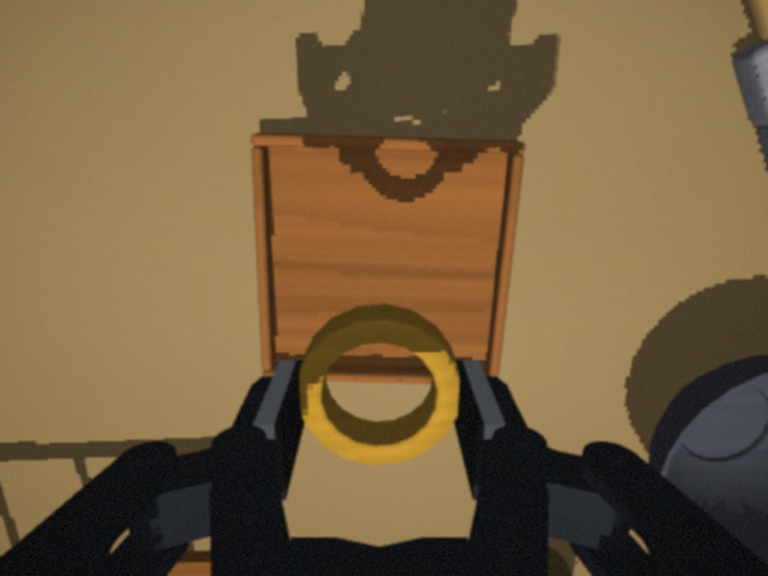

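The ring is held level between the fingers at (380,385). The tray rim corners are at (253,135), (524,143), (496,382) and (264,376).

```bash
python3 - <<'E'
from h import *
P=np.array([pz('wrist',u/1.5,v/1.5,20) for u,v in[(253,135),(524,143),(496,382),(264,376)]]);print(P,P.mean(0))
E
```

```text
[[404.2 238.   20. ]
 [408.5 375.2  20. ]
 [544.9 370.5  20. ]
 [540.6 233.4  20. ]] [474.55  304.275  20.   ]
```

{"name": "play_rows", "arguments": {
  "plan": [
    {"fingers": 1,"xyz": [0.002,0.004,0.05],"roll": 0},
    {"fingers": 1,"xyz": [0.002,0.004,0.1],"roll": 0},
    {"fingers": 1,"xyz": [0.002,0.004,0.12],"roll": 0},
    {"fingers": 1,"xyz": [0.002,0.004,0.128],"roll": 0},
    {"fingers": 1,"xyz": [0.002,0.004,0.131],"roll": 0},
    {"fingers": 1,"xyz": [0.002,0.004,0.131],"roll": 0}
  ]
}}

```text
clock: 15.3
tool_pos: [474.9, 305.3, 10.1]
orientation: [0.001, 1.0, 0.001, 0.001]
force: [-0.1, 0.0, -0.5]
finger_gap: 47.0
grip_force: 62.8
```

{"name": "play_rows", "arguments": {
  "plan": [
    {"fingers": 1,"xyz": [0,0,0.001],"roll": 0},
    {"fingers": 1,"xyz": [0,0,0.002],"roll": 0},
    {"fingers": 1,"xyz": [0,0,0.002],"roll": 0},
    {"fingers": 0.25,"xyz": [0,0,0.002],"roll": 0},
    {"fingers": 0.25,"xyz": [0,0,0.002],"roll": 0},
    {"fingers": 0.25,"xyz": [0,0,0.002],"roll": 0},
    {"fingers": 0.25,"xyz": [0,0,0.002],"roll": 0},
    {"fingers": 0.25,"xyz": [0,0,-0.05],"roll": 0},
    {"fingers": 0.25,"xyz": [0,0,-0.1],"roll": 0},
    {"fingers": 0.25,"xyz": [0,0,-0.15],"roll": 0},
    {"fingers": 0.25,"xyz": [0,0,-0.2],"roll": 0},
    {"fingers": 0,"xyz": [0.0,0,-0.2],"roll": 0}
  ]
}}

```text
clock: 16.8
tool_pos: [476.9, 306.5, 214.1]
orientation: [0.0, 1.0, 0.003, 0.004]
force: [0.2, -0.2, -0.5]
finger_gap: 80.0
grip_force: 0.0
```

```bash
python3 - <<'E'
from h import *
grab('wrist');grab('scene')
a=cv2.resize(load('wrist')[0],(400,300));b=cv2.resize(load('scene')[0][90:330,90:410],(400,300),interpolation=3)
cv2.imwrite('pics/fin.png',np.hstack([a,b])[:,:,::-1])
E
```

```text
(no output)
```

View pics/fin.png

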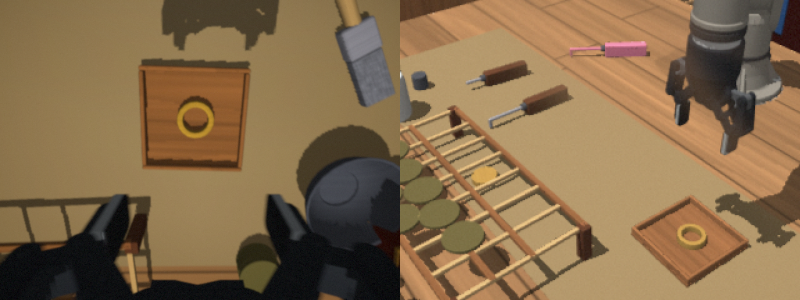

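The ring lies flat in the middle of the tray (195,120), the hook is on the bench (530,105), and the gripper is clear.

```bash
python3 -c "
from plant import bot
print(bot.sign_off())"
```

```text
the job is handed in; nothing more can be done
None
```

The job is done and handed in at about 17 s of the 61 s allowed: I dragged the ring out from under the rack with the hook, put the hook back on the bench, and laid the ring flat in the tray; I don't have the judge's verdict.

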